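# Stamp the weighed cheese with the spring stamp

## Robot

A 6-joint arm with a two-finger parallel gripper is mounted at the origin on the work surface. World frame = base frame: x ahead of the robot, y to its left, z up, the work surface at z = 0. Lengths are in mm, angles in rad, forces in N, time in s.
With the tool pointing down it reaches from about 350 to 775 mm from the base axis. Payload 7.3 kg.
Tool frame: the origin (TCP) lies at the centre of the arm's flange, where the gripper is bolted on; the fingertips stand 178 mm ahead of it and the grasp point (between the pads) lies 159 mm ahead of it; z points along the fingers, y is the line along which they close (so a half turn about z gives the same grasp; the last joint's range is limited). The gripper opens to 92 mm and grips with 3 to 60 N. Pads are 19 mm wide; open, the fingers measure 130 mm over their backs; the gripper's body (75 mm by 190 mm) begins 47 mm behind the grasp point.
Start: joints at [1.089, 0.342, 1.524, -0, 1.275, -0.146], TCP at [172.979, 495.687, 404.741] pointing down, gripper open.
Joint ranges: [-2.53, 2.53], [-0.77, 2.02], [0.04, 2.7], [-1, 4.14], [0.28, 2.66], [-3.11, 3.11]. Speed limits (rad/s): [2.57, 2.57, 3.14, 3.14, 3.14, 3.14].

## Interface

Orientations are given as [roll, pitch, yaw] about the fixed x, y, z axes, in that order (R = Rz(yaw) Ry(pitch) Rx(roll)).
In Python, from plant import * gives the robot as it stands. The module is installed in compiled form; this text tells all that it offers.
- The arm moves only by the shell command python3 -m inch 'ROWS'. ROWS is JSON, a list of rows, each a list of 5 numbers: the shift along the tool's x, y, z in m, then the turn about the tool's z in rad, then the opening, from 0 (shut) to 1 (fully open). In form: [[tx, ty, tz, spin, claw], ...]. A call has 1 to 8 rows; each row is the pose to reach, as a shift and turn from the pose commanded when the call began, along the tool's axes at that moment; what a row does not reach only later rows make up. A row lasts 1/12 s, in which the tool goes at most 41.7 mm and 7.16 degrees, less where a joint would pass 70% of its speed; a pose out of reach is approached as far as the arm can. A call with a gripper value outside its range is refused whole. The fingers move at their own pace and stop on an object; the grip force is fixed at half the most. Time passes only in rows, so rows that repeat a pose let the fingers close. It gives the time, the measured TCP pose, the force, the opening and the grip force at its end, in the units of the state.
- get_obs(): the state, without advancing time (a new reading comes with each control period).
- capture(name): name is "scene" or "top"; returns a dict with "color" (384x512x3 uint8, red, green, blue), "intrinsics" (3x3 intrinsics, pixels), "pose" (4x4, takes a point from camera to world coordinates). Camera axes: x right, y down, z forward; pixel columns grow to the right and rows downward; lengths in mm; the calibration is good to about 2 mm. A picture is of the moment at which its call begins. There is no depth.
- close_job(): hands the job in; it is judged then, once.
Trained networks look in a picture, given as the dict that the camera call returned (one of the last four; its "shot" number tells which), for a name from the list of things; names that differ only in an ending like _2 or _b are one class to them, and where a whole thing is asked for, a point or a joint stands for the part that bears it (a point fixed in the world has none). Each returns a list of dicts, best first, with "conf" (0 to 1); they miss things now and then, are a little off and sometimes report something else, mostly with a low value. They report only what shows in the picture. A call takes as long as a camera call. They do not tell look-alikes from the thing itself.
- look_for(picture, target): "rect" ([centre column, centre row, width, height] in pixels, round what is visible of it).
- trace(picture, target): "pixels" (384x512 bool, what is visible of it) and "rect" ([centre column, centre row, width, height] in pixels, round what is visible of it).
- tip_of(picture, target): "centre" ([column, row] in pixels: a listed point, or the origin of a listed thing).
The state is a dict: "time": time; "joint_positions": joint angles; "dq": joint speeds; "tau": joint torques, N m; "tool_pos": TCP position; "tcp_rot": TCP orientation; "contact_force": force on the tool from outside, world axes, zero at the start; "moment": the same for the moment, N m; "grip_width": finger opening in mm; "finger_force": force on a finger pad.
Only numpy, scipy, OpenCV 4.12 (cv2) and the standard library are available. Lean on these libraries where they do the work, as an engineer would, in place of code of your own. Each camera call takes 0.05 s, during which the arm holds its last target. There are 200 camera calls.

## Task

Take the red-headed spring stamp from its blue rest, stand it upright on the middle of the cheese on the scale and push its head fully down to the stop for a full second, without bottoming out the scale's springy deck. Then put the stamp back upright in its blue rest, let go, and leave the cheese in its place on the scale and everything else as it was.

Things in the scene. Friction and masses are not known exactly. Their poses are not given: they have to be found in the camera images.
- stamp: Upright spring hand stamp, 152 mm tall, 0.31 kg. Origin: centre of its underside, z up its axis. From below: square black rubber foot 58 x 58 x 12 mm, steel block 50 x 50 mm up to 26 mm, steel barrel 42 mm in diameter up to 82 mm, bare stem 16 mm in diameter, round red head 46 mm in diameter from 120 to 152 mm. Gripped by the head from above, it hangs from it.
- stamp_head (a joint): How far the stamp's red head is pushed down into the barrel: 0 m up, 0.016 m at the stop. A spring returns it; it starts to move at 3 N and reaches the stop at 9.4 N on the head (the weight of the barrel and foot, 2.5 N, comes on top of that on the thing stamped).
- stamp_top (a point): Centre of the top face of the stamp's red head; moves with the head (152 mm above the stamp's underside when up, 136 mm at the stop).
- rest: Blue open tray fixed to the table, the stamp's rest: 130 x 130 mm outside, 18 mm high, walls and floor 5 mm thick (the stamp stands on its floor, 5 mm above the table). Origin: centre of its underside; x and y along its sides.
- cheese: Round white soft cheese, 110 mm in diameter, 36 mm high, about 0.26 kg, loose on the scale's deck. Origin: centre of its underside, z up.
- cheese_top (a point): Centre of the cheese's flat top face, 36 mm above its origin (108 mm above the table with the deck up); sinks with the deck.
- scale: White bench scale fixed to the table, 200 x 190 mm, with a square aluminium deck 170 x 170 mm on springs, deck top 72 mm above the table. Origin: centre of its underside.
- scale_deck (a joint): How far the scale's deck has sunk on its springs: about 0 m with only the cheese on it, 0.0045 m bottomed out. It gives way while the stamp is pushed home, and bottoms out at about 19 N on the cheese; it counts as bottomed out beyond 0.0042 m.
- brush: Bystander: blue brush 170 mm long lying flat on the table between rest and scale. Origin near its middle, on the table.
- jar: Bystander: glass jar 64 mm in diameter, 100 mm high. Origin: centre of its underside.
- spare0: Bystander: cheese like the other, on a wire grid 18 mm high at the left of the table. Origin: centre of its underside.
- spare1: Bystander: a second cheese on the same wire grid. Origin: centre of its underside.
- bottle: Bystander: white bottle 68 mm in diameter, 170 mm high, at the right of the table. Origin: centre of its underside.
- beaker: Bystander: clear plastic cup 80 mm in diameter, 90 mm high, standing between rest and scale. Origin: centre of its underside.
Mind the look-alikes: they are no part of the job. What is shaped like the cheese but pink is not meant. What is shaped like the stamp but orange is not meant.

How it is judged:
By the outcome, as a careful person would: the job done as asked, in the order asked, and still so for the second after the job is handed in, with the robot touching nothing.
It also fails if it takes over 58 s, if anything falls off the work surface, if the arm or the gripper's body presses on something with over 40 N, if the wrist force passes 120 N, or if a joint passes its speed limit or range.

## Working session

There is one attempt and no reset: what is moved stays moved. The work goes in short steps, Python scripts to look and compute and a shell command to move; the robot and the scene stay as the last step left them, time stands still between calls to the robot, and variables do not carry over. Pictures are saved under pics/ and viewed, at most 10 in all, crops included, and the job is handed in when it is done.

```bash
mkdir -p pics
cat > h.py <<'E'
from plant import *
import numpy as np, cv2
def ray(p,px):
    K=np.array(p["intrinsics"]);T=np.array(p["pose"])
    d=T[:3,:3]@np.linalg.inv(K)@np.array([px[0],px[1],1.]);return T[:3,3],d
def onz(p,px,z):
    o,d=ray(p,px);return o+d*(z-o[2])/d[2]
def tri(p1,a,p2,b):
    A=[];r=[]
    for p,x in((p1,a),(p2,b)):
        o,d=ray(p,x);d=d/np.linalg.norm(d);M=np.eye(3)-np.outer(d,d);A.append(M);r.append(M@o)
    return np.linalg.lstsq(np.vstack(A),np.hstack(r),rcond=None)[0]
E
python3 - <<'E'
from h import *
s=capture("scene");t=capture("top")
im=np.vstack([s["color"],t["color"]])[:,:,::-1]
cv2.imwrite("pics/a.png",cv2.resize(np.hstack([s["color"],t["color"]])[:,:,::-1],(800,300)))
cv2.imwrite("pics/t.png",cv2.resize(t["color"][:,:,::-1],(800,600)))
for n,z in [("stamp",5),("stamp_top",157),("rest",0),("cheese",72),("cheese_top",108),("scale",0),("brush",0),("jar",0),("bottle",0),("beaker",0),("spare0",18)]:
    for nm,p in(("s",s),("t",t)):
        for r in tip_of(p,n)[:4]: print(n,nm,round(r["conf"],2),np.round(r["centre"]),np.round(onz(p,r["centre"],z)[:2],1))
o=get_obs();print(o)
E
```

```text
stamp s 0.59 [168. 243.] [ 723.4 -227.3]
stamp t 0.59 [316. 149.] [ 719.2 -216.9]
stamp t 0.54 [316. 189.] [ 567.8 -211.5]
stamp t 0.34 [191. 198.] [547.5 252.6]
stamp_top s 0.67 [191. 172.] [ 557.7 -207. ]
stamp_top s 0.6 [164. 219.] [ 743.3 -202. ]
stamp_top t 0.71 [324. 185.] [ 573.1 -211.5]
stamp_top t 0.48 [326. 140.] [ 724.4 -223.8]
rest s 0.6 [197. 206.] [ 559.2 -208.5]
rest t 0.66 [314. 192.] [ 557.9 -202.7]
cheese s 0.82 [393. 311.] [772.1 423.5]
cheese s 0.59 [338. 223.] [544.5 248.2]
cheese t 0.7 [141. 151.] [715.8 414.9]
cheese t 0.61 [192. 198.] [544.7 239.3]
cheese_top s 0.98 [398. 301.] [761.9 424.8]
cheese_top s 0.8 [340. 220.] [558.4 251.6]
cheese_top t 0.97 [136. 154.] [698.7 422.5]
cheese_top t 0.6 [184. 199.] [539.3 262. ]
scale s 0.69 [336. 240.] [551.2 255.8]
scale s 0.21 [196. 206.] [ 561.9 -211.2]
scale t 0.58 [193. 199.] [544.5 245. ]
brush s 0.81 [267. 194.] [436.7  -4.1]
brush t 0.85 [257. 227.] [435.3  13.1]
jar s 0.65 [238. 267.] [734.2   1.6]
jar t 0.67 [260. 150.] [722.4  -4.9]
bottle s 0.76 [130. 184.] [ 542.7 -469.9]
bottle s 0.6 [421. 255.] [528.2 50
[... 267 characters left out ...]
203.] [536.9 500.3]
{'time': 1.2, 'joint_positions': array([ 1.08902203e+00,  3.42051166e-01,  1.52409591e+00, -5.14650693e-06,
        1.27544482e+00, -1.46034106e-01]), 'dq': array([ 0.00092008,  0.00027691,  0.00190217, -0.00124896,  0.00110479,
       -0.00123859]), 'tau': array([-5.31607816e-05, -4.31156981e+01, -2.44475609e+01,  7.18656136e-02,
        4.84905217e-02, -7.72991143e-05]), 'tool_pos': array([172.97045843, 495.69473666, 404.71536112]), 'tcp_rot': array([3.14159262e+00, 4.98224361e-06, 2.80585396e+00]), 'contact_force': array([0.21720081, 0.23970515, 0.23808752]), 'moment': array([-0.01683397,  0.01659023,  0.02699904]), 'finger_force': 0.0, 'grip_width': 92.09028701099446}
```

View pics/a.png

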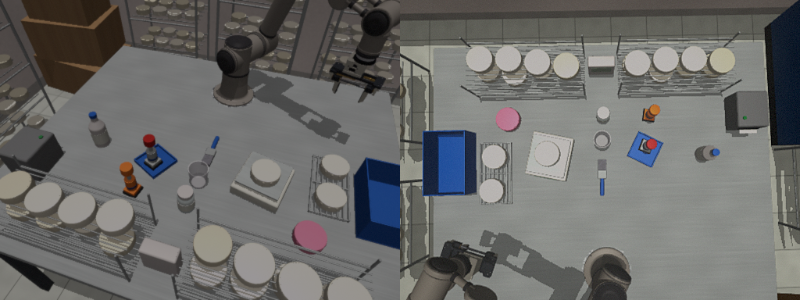

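View pics/t.png

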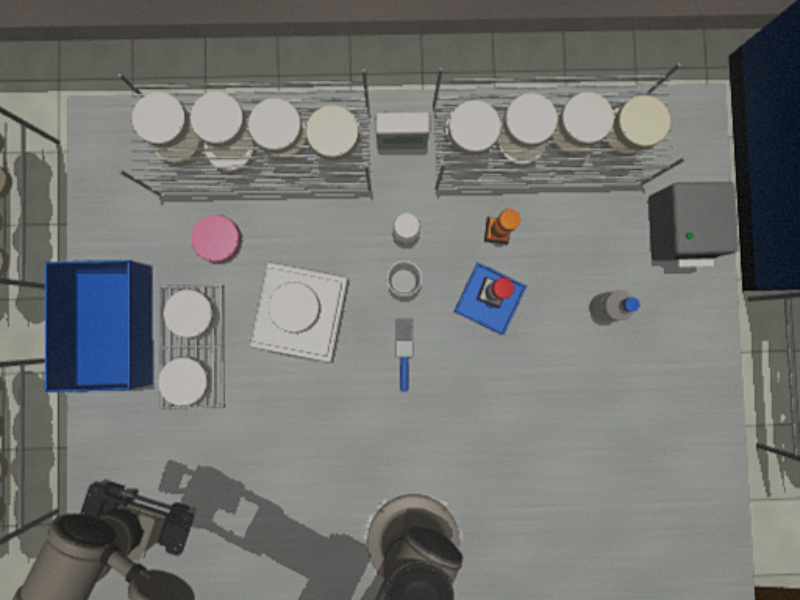

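Both views show the red-headed stamp in the blue rest at about (503,288) in the enlarged top view, with the orange decoy above it at (505,225). The cheese is on the scale at (294,307) and the pink decoy at (216,238). Next I'll refine the poses with silhouette fits.

```bash
cat > fit.py <<'E'
from h import *
from scipy.optimize import minimize
def proj(p,P):
    K=np.array(p["intrinsics"]);T=np.array(p["pose"]);q=(np.asarray(P)-T[:3,3])@T[:3,:3]@K.T
    return q[:,:2]/q[:,2:]
def cyl(x,y,r,z0,z1):
    a=np.linspace(0,2*np.pi,60);return np.vstack([np.c_[x+r*np.cos(a),y+r*np.sin(a),0*a+z] for z in(z0,z1)])
def box(x,y,h,yaw,z0,z1):
    c=np.array([[1,1],[1,-1],[-1,-1],[-1,1]])*h;R=np.array([[np.cos(yaw),-np.sin(yaw)],[np.sin(yaw),np.cos(yaw)]])
    c=c@R.T+[x,y];return np.vstack([np.c_[c,np.full(4,z)] for z in(z0,z1)])
def hullmask(p,P):
    m=np.zeros((384*4,512*4),np.uint8);h=cv2.convexHull(proj(p,P).astype(np.float32))[:,0]
    cv2.fillConvexPoly(m,np.round((h+.5)*4*16).astype(np.int32),1,shift=4);return m>0
def fit(views,model,x0,step):
    up=[(p,np.kron(m.astype(np.uint8),np.ones((4,4),np.uint8))>0) for p,m in views]
    def c(v):
        return sum(1-(h&m).sum()/(h|m).sum() for p,m in up for h in[hullmask(p,model(v))])
    S=np.vstack([x0]+[np.array(x0)+np.eye(len(x0))[i]*step[i] for i in range(len(x0))])
    r=minimize(c,x0,method="Nelder-Mead",options=dict(initial_simplex=S,xatol=.1,fatol=1e-5));return np.round(r.x,2),round(r.fun/len(up),3)
def near(p,n,xyz):
    L=trace(p,n);q=proj(p,[xyz])[0]
    return min(L,key=lambda r:np.hypot(*(np.array(r["rect"][:2])-q))) ["pixels"] if L else None
def red(p,xyz,rad=25):
    hsv=cv2.cvtColor(p["color"],cv2.COLOR_RGB2HSV);m=((hsv[...,0]<5)|(hsv[...,0]>172))&(hsv[...,1]>140)&(hsv[...,2]>50)
    q=proj(p,[xyz])[0];yy,xx=np.mgrid[:384,:512];return m&(np.hypot(xx-q[0],yy-q[1])<rad)
E
python3 - <<'E'
from fit import *
s=capture("scene");t=capture("top")
H=(565,-208,141)
ms=[(p,red(p,H)) for p in(s,t)];print([m.sum() for _,m in ms])
for v in (ms,ms[:1],ms[1:]): print("head",fit(v,lambda v:cyl(v[0],v[1],23,125,157),[565,-208],[8,8]))
C=(545,250,90)
mc=[(p,near(p,"cheese",C)) for p in(s,t)];print([m.sum() for _,m in mc])
for v in (mc,mc[:1],mc[1:]): print("cheese",fit(v,lambda v:cyl(v[0],v[1],55,72,108),[545,250],[8,8]))
mr=[]
for p in(s,t):
    hsv=cv2.cvtColor(p["color"],cv2.COLOR_RGB2HSV);m=((hsv[...,0]>100)&(hsv[...,0]<130)&(hsv[...,1]>130))
    q=proj(p,[(560,-206,10)])[0];yy,xx=np.mgrid[:384,:512];m&=np.hypot(xx-q[0],yy-q[1])<45
    h=cv2.convexHull(np.argwhere(m)[:,::-1].astype(np.int32));k=np.zeros(m.shape,np.uint8);cv2.fillConvexPoly(k,h,1);mr.append((p,k>0))
for v in (mr,mr[:1],mr[1:]): print("rest",fit(v,lambda v:box(v[0],v[1],65,v[2]/100,0,18),[560,-206,40],[8,8,20]))
E
```

```text
[np.int64(196), np.int64(137)]
head (array([ 576.85, -203.65]), np.float64(0.237))
head (array([ 573.86, -205.2 ]), np.float64(0.234))
head (array([ 577.74, -205.57]), np.float64(0.235))
[np.int64(1192), np.int64(831)]
cheese (array([550.87, 249.03]), np.float64(0.049))
cheese (array([549.1 , 249.21]), np.float64(0.04))
cheese (array([552.12, 248.3 ]), np.float64(0.045))
rest (array([ 561.88, -199.86,  109.35]), np.float64(0.043))
rest (array([ 559.86, -199.49,  109.56]), np.float64(0.046))
rest (array([ 562.95, -199.61,  109.2 ]), np.float64(0.029))
```

```bash
sed -i 's/hsv\[...,0\]<5)|(hsv\[...,0\]>172))&(hsv\[...,1\]>140)&(hsv\[...,2\]>50)/hsv[...,0]<9)|(hsv[...,0]>165))\&(hsv[...,1]>90)\&(hsv[...,2]>25)/' fit.py
python3 - <<'E'
from fit import *
s=capture("scene");t=capture("top")
H=(572,-206,141)
ms=[(p,red(p,H)) for p in(s,t)];print([m.sum() for _,m in ms],[hullmask(p,cyl(572,-206,23,125,157)).sum()/16 for p,_ in ms])
for v in (ms,ms[:1],ms[1:]): print("head",fit(v,lambda v:cyl(v[0],v[1],23,125,157),[572,-206],[8,8]))
im=[]
for p,m in ms:
    c=p["color"].copy()[:,:,::-1].copy();q=proj(p,[H])[0].astype(int)
    g=c.copy();g[m]=(0,255,0);sl=np.s_[q[1]-32:q[1]+48,q[0]-40:q[0]+40]
    im.append(np.hstack([cv2.resize(a[sl],(300,300),interpolation=0) for a in(c,g)]))
cv2.imwrite("pics/c.png",np.vstack(im))
E
```

```text
[np.int64(214), np.int64(150)] [np.float64(256.125), np.float64(179.875)]
head (array([ 576.76, -203.83]), np.float64(0.167))
head (array([ 573.66, -204.59]), np.float64(0.164))
head (array([ 576.94, -204.27]), np.float64(0.162))
```

View pics/c.png

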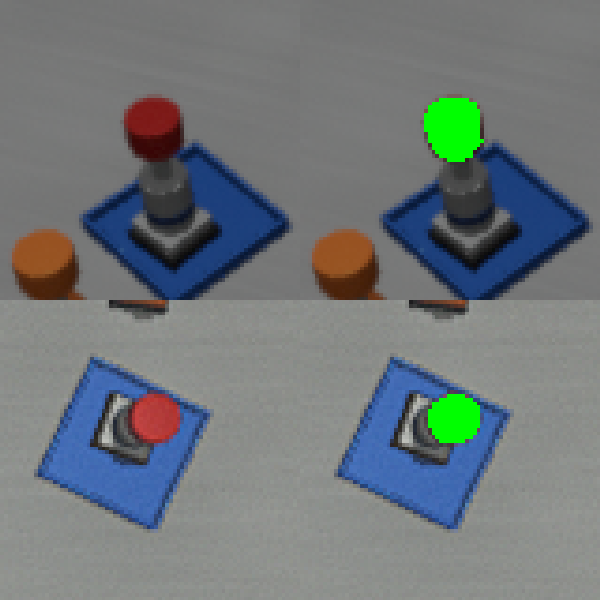

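The crops show the red head at (153,128) in the scene view and (155,418) in the top view, standing upright in the blue tray. The orange stamp is separate. Head axis is about (575.5, -204), and I'm moving over it.

```bash
for i in 1 ; do
python3 -m inch '[[-0.034,-0.029,0,0,1],[-0.068,-0.058,0,0,1],[-0.102,-0.087,0,0,1],[-0.135,-0.117,0,0,1],[-0.169,-0.146,0,0,1],[-0.2035,-0.176,0,0,1],[-0.2035,-0.176,0,0,1]]'
python3 -m inch '[[-0.034,-0.029,0,0,1],[-0.068,-0.058,0,0,1],[-0.102,-0.087,0,0,1],[-0.135,-0.117,0,0,1],[-0.169,-0.146,0,0,1],[-0.2035,-0.176,0,0,1],[-0.2035,-0.176,0,0,1]]'
python3 -m inch '[[-0.034,-0.029,0,0,1],[-0.068,-0.058,0,0,1],[-0.102,-0.087,0,0,1],[-0.135,-0.117,0,0,1],[-0.169,-0.146,0,0,1],[-0.2035,-0.176,0,0,1],[-0.2035,-0.176,0,0,1],[-0.2035,-0.176,0,0,1]]'
done
cat > d.py <<'E'
from fit import *
import sys
o=get_obs();y=o["tcp_rot"][2];w=np.array(list(map(float,sys.argv[1:4])))-o["tool_pos"]
print("t",round(o["time"],2),np.round(o["tool_pos"],1),np.round(o["tcp_rot"],4),"tool delta",np.round([np.cos(y)*w[0]+np.sin(y)*w[1],np.sin(y)*w[0]-np.cos(y)*w[1],-w[2]],1),np.round(o["joint_positions"],2),np.round(o["contact_force"],2))
E
python3 d.py 575.5 -204 302
```

```text
time: 2.08
tool_pos: [308.3, 259.4, 404.9]
tcp_rot: [-3.141, 0.001, 2.804]
contact_force: [-0.8, 1.2, 0.3]
grip_width: 92.0
finger_force: 0.0
time: 2.67
tool_pos: [443.0, 25.5, 404.9]
tcp_rot: [-3.141, 0.002, 2.803]
contact_force: [0.3, 0.1, -0.0]
grip_width: 91.9
finger_force: 0.0
time: 3.33
tool_pos: [576.5, -208.0, 403.4]
tcp_rot: [-3.141, 0.0, 2.802]
contact_force: [-0.5, 0.0, -1.1]
grip_width: 91.8
finger_force: 0.0
t 3.33 [ 576.5 -208.   403.4] [-3.1408e+00  2.0000e-04  2.8020e+00] tool delta [  2.3   3.4 101.4] [-0.47  0.51  1.27 -0.    1.37 -1.7 ] [-0.48  0.   -1.14]
```

```bash
python3 -m inch '[[0.002,0.0035,0.03,0,1],[0.002,0.0035,0.06,0,1],[0.002,0.0035,0.085,0,1],[0.002,0.0035,0.1,0,1],[0.002,0.0035,0.101,0,1],[0.002,0.0035,0.101,0,1]]'; python3 d.py 575.5 -204 302
python3 - <<'E'
from fit import *
s=capture("scene");q=proj(s,[(572,-206,141)])[0].astype(int)
cv2.imwrite("pics/d.png",cv2.resize(s["color"][q[1]-70:q[1]+50,q[0]-60:q[0]+60,::-1],(600,600),interpolation=cv2.INTER_CUBIC))
E
```

```text
time: 3.83
tool_pos: [574.5, -199.3, 303.3]
tcp_rot: [3.141, -0.002, 2.806]
contact_force: [1.0, -0.3, 1.3]
grip_width: 92.1
finger_force: 0.0
t 3.83 [ 574.5 -199.3  303.3] [ 3.1411e+00 -1.8000e-03  2.8063e+00] tool delta [-2.5 -4.1  1.3] [-0.46  0.58  1.42  0.    1.14 -1.7 ] [ 1.02 -0.32  1.29]
```

View pics/d.png

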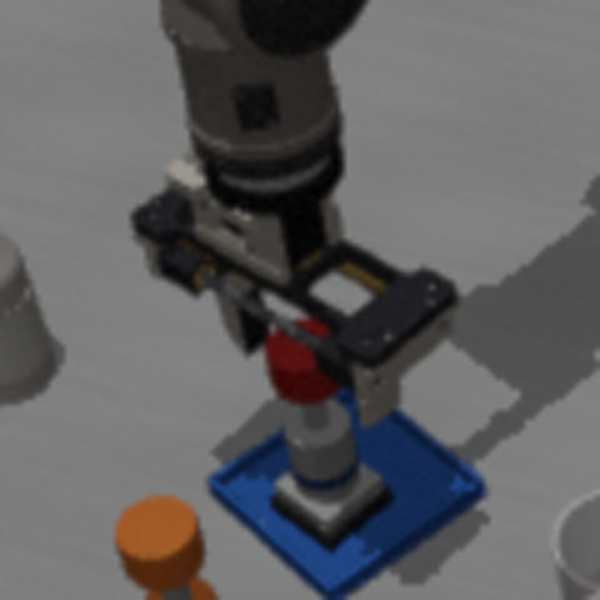

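The red head (305,360) is between the fingers and the stamp is upright. The tool settled a few mm off, so I'll correct that and grip.

```bash
python3 -m inch '[[-0.002,-0.004,0.001,0,1],[-0.002,-0.004,0.001,0,1],[-0.002,-0.004,0.001,0,1]]'; python3 d.py 575.5 -204 302
python3 -m inch '[[0,0,0,0,0.6],[0,0,0,0,0.55],[0,0,0,0,0.5],[0,0,0,0,0.45],[0,0,0,0,0.4],[0,0,0,0,0.3],[0,0,0,0,0],[0,0,0,0,0]]'
python3 -m inch '[[0,0,0,0,0],[0,0,0,0,0],[0,0,0,0,0],[0,0,0,0,0]]';python3 d.py 575.5 -204 302
```

```text
time: 4.13
tool_pos: [575.4, -204.8, 303.9]
tcp_rot: [-3.141, 0.002, 2.806]
contact_force: [-0.0, 0.1, 0.5]
grip_width: 91.6
finger_force: 0.0
t 4.13 [ 575.4 -204.8  303.9] [-3.1414e+00  2.1000e-03  2.8055e+00] tool delta [0.2 0.7 1.9] [-0.47  0.59  1.41  0.    1.14 -1.7 ] [-0.    0.06  0.52]
time: 4.8
tool_pos: [575.3, -204.4, 302.7]
tcp_rot: [3.141, -0.0, 2.806]
contact_force: [0.4, 0.2, -0.0]
grip_width: 45.7
finger_force: 30.0
time: 5.13
tool_pos: [575.3, -204.4, 302.7]
tcp_rot: [3.141, 0.0, 2.806]
contact_force: [0.6, 0.9, 0.0]
grip_width: 45.2
finger_force: 30.0
t 5.13 [ 575.3 -204.4  302.7] [3.1414 0.     2.8058] tool delta [-0.1  0.4  0.7] [-0.47  0.59  1.42  0.    1.14 -1.7 ] [0.6  0.89 0.02]
```

```bash
python3 -m inch '[[0,0,-0.01,0,0],[0,0,-0.03,0,0],[0,0,-0.055,0,0],[0,0,-0.08,0,0],[0,0,-0.105,0,0],[0,0,-0.13,0,0],[0,0,-0.145,0,0],[0,0,-0.145,0,0]]'; python3 d.py 550.9 249 448
python3 - <<'E'
from fit import *
s=capture("scene");t=capture("top");q=proj(s,[(572,-206,220)])[0].astype(int);r=proj(t,[(572,-206,220)])[0].astype(int)
cv2.imwrite("pics/e.png",np.hstack([cv2.resize(p["color"][max(q[1]-60,0):,:][:120,q[0]-60:q[0]+60,::-1],(400,400),interpolation=cv2.INTER_CUBIC) for p,q in((s,q),(t,r))]))
E
```

```text
time: 5.8
tool_pos: [575.2, -204.5, 452.2]
tcp_rot: [-3.14, 0.007, 2.806]
contact_force: [-0.2, 0.9, -2.7]
grip_width: 45.6
finger_force: 30.0
t 5.8 [ 575.2 -204.5  452.2] [-3.1405  0.0073  2.8058] tool delta [172.4 420.2   4.2] [-0.47  0.47  1.19 -0.    1.47 -1.7 ] [-0.17  0.93 -2.66]
```

View pics/e.png

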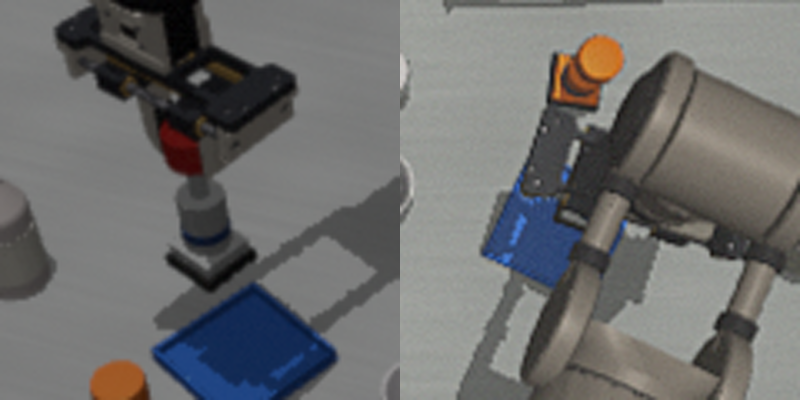

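The stamp hangs upright in the grip (foot at (210,260), left crop) and the rest below it is empty. Carrying it over the cheese.

```bash
python3 -m inch '[[0.006,0.015,0,0,0],[0.017,0.041,0,0,0],[0.029,0.07,0,0,0],[0.041,0.1,0,0,0],[0.053,0.13,0,0,0],[0.065,0.16,0,0,0],[0.077,0.188,0,0,0],[0.086,0.21,0,0,0]]'
python3 -m inch '[[0.012,0.03,0,0,0],[0.024,0.06,0,0,0],[0.036,0.09,0,0,0],[0.048,0.118,0,0,0],[0.06,0.147,0,0,0],[0.071,0.174,0,0,0],[0.08,0.197,0,0,0],[0.086,0.21,0,0,0]]'
python3 -m inch '[[0,0,0,0,0],[0,0,0,0,0],[0,0,0,0,0],[0,0,0,0,0]]'; python3 d.py 550.9 249 448
```

```text
time: 6.57
tool_pos: [562.3, 25.0, 445.9]
tcp_rot: [-3.142, -0.004, 2.807]
contact_force: [0.8, 0.7, -3.5]
grip_width: 45.7
finger_force: 30.0
time: 7.23
tool_pos: [550.2, 251.8, 445.7]
tcp_rot: [-3.14, -0.003, 2.808]
contact_force: [0.5, 0.1, -3.0]
grip_width: 45.4
finger_force: 30.0
time: 7.57
tool_pos: [551.4, 247.6, 447.4]
tcp_rot: [-3.141, -0.0, 2.804]
contact_force: [-0.3, -0.4, -3.0]
grip_width: 45.4
finger_force: 30.0
t 7.57 [551.4 247.6 447.4] [-3.1408e+00 -4.0000e-04  2.8043e+00] tool delta [ 1.   1.2 -0.6] [ 0.3   0.47  1.21 -0.    1.46 -0.94] [-0.33 -0.43 -2.98]
```

```bash
python3 -m inch '[[0.001,0.001,0.008,0,0],[0.001,0.001,0.017,0,0],[0.001,0.001,0.026,0,0],[0.001,0.001,0.032,0,0],[0.001,0.001,0.035,0,0],[0.001,0.001,0.036,0,0],[0.001,0.001,0.036,0,0],[0.001,0.001,0.036,0,0]]'; python3 d.py 550.9 249 412
python3 - <<'E'
from fit import *
s=capture("scene");q=proj(s,[(551,249,140)])[0].astype(int)
c=s["color"][:,:,::-1].copy()
cv2.imwrite("pics/f.png",cv2.resize(c[q[1]-60:q[1]+60,q[0]-60:q[0]+60],(600,600),interpolation=cv2.INTER_CUBIC))
for n in("stamp","cheese_top"):
  for r in tip_of(s,n): print(n,r,onz(s,r["centre"],112 if n=="stamp" else 108))
E
```

```text
time: 8.23
tool_pos: [550.7, 250.1, 412.0]
tcp_rot: [3.141, 0.001, 2.806]
contact_force: [0.1, 0.7, -2.2]
grip_width: 45.6
finger_force: 30.0
t 8.23 [550.7 250.1 412. ] [3.1411e+00 5.0000e-04 2.8058e+00] tool delta [-0.5 -0.9  0. ] [ 0.3   0.49  1.28  0.    1.38 -0.94] [ 0.1   0.72 -2.17]
stamp {'centre': [168.2, 242.4], 'conf': 0.69} [ 782.44119631 -177.19201229  112.        ]
stamp {'centre': [341.0, 217.3], 'conf': 0.59} [553.26690718 251.79471303 112.        ]
cheese_top {'centre': [131.6, 177.6], 'conf': 0.71} [ 596.48842806 -399.9924464   108.        ]
cheese_top {'centre': [339.5, 216.9], 'conf': 0.66} [549.837909   247.56920287 108.        ]
cheese_top {'centre': [400.3, 302.2], 'conf': 0.61} [763.67649182 431.01352463 108.        ]
```

View pics/f.png

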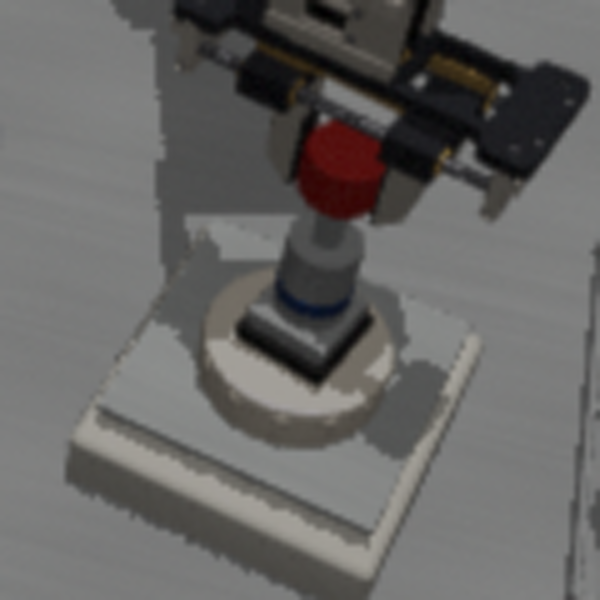

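The foot hovers just above the middle of the cheese (foot centre about (306,335), cheese top centre about (299,338), so about 2–3 mm off). Now down to contact and pressing in measured steps.

```bash
python3 -m inch '[[0,-0.001,0.002,0,0],[0,-0.001,0.004,0,0],[0,-0.001,0.006,0,0],[0,-0.001,0.008,0,0],[0,-0.001,0.008,0,0],[0,-0.001,0.008,0,0]]'
python3 -m inch '[[0,0,0.001,0,0],[0,0,0.002,0,0],[0,0,0.003,0,0],[0,0,0.004,0,0],[0,0,0.004,0,0],[0,0,0.004,0,0]]'
python3 -m inch '[[0,0,0.001,0,0],[0,0,0.002,0,0],[0,0,0.003,0,0],[0,0,0.003,0,0],[0,0,0.003,0,0]]'
```

```text
time: 8.88
tool_pos: [550.3, 249.1, 404.4]
tcp_rot: [3.141, 0.001, 2.806]
contact_force: [-1.7, 0.4, 2.7]
grip_width: 45.4
finger_force: 30.0
time: 9.38
tool_pos: [550.3, 249.2, 399.9]
tcp_rot: [3.141, 0.0, 2.806]
contact_force: [-0.8, 0.6, 4.0]
grip_width: 45.6
finger_force: 30.0
time: 9.8
tool_pos: [550.4, 249.1, 396.9]
tcp_rot: [3.141, 0.0, 2.806]
contact_force: [-0.6, 2.0, 4.7]
grip_width: 45.2
finger_force: 30.0
```

```bash
python3 -m inch '[[0,0,0.001,0,0],[0,0,0.002,0,0],[0,0,0.003,0,0],[0,0,0.004,0,0],[0,0,0.005,0,0],[0,0,0.005,0,0],[0,0,0.005,0,0]]'
python3 -m inch '[[0,0,0.001,0,0],[0,0,0.002,0,0],[0,0,0.002,0,0],[0,0,0.002,0,0]]'
python3 -m inch '[[0,0,0.001,0,0],[0,0,0.001,0,0],[0,0,0.001,0,0]]'
```

```text
time: 10.38
tool_pos: [550.3, 249.2, 392.2]
tcp_rot: [3.141, 0.001, 2.806]
contact_force: [-0.6, 0.2, 6.6]
grip_width: 45.3
finger_force: 30.0
time: 10.72
tool_pos: [550.3, 249.2, 390.3]
tcp_rot: [3.141, 0.001, 2.806]
contact_force: [-0.2, 0.2, 7.3]
grip_width: 45.4
finger_force: 30.0
time: 10.97
tool_pos: [550.3, 249.2, 389.4]
tcp_rot: [3.141, 0.001, 2.806]
contact_force: [-1.0, 1.3, 8.5]
grip_width: 45.4
finger_force: 30.0
```

```bash
python3 -m inch '[[0,0,0.0005,0,0],[0,0,0.001,0,0],[0,0,0.001,0,0],[0,0,0.001,0,0]]'
python3 -m inch '[[0,0,0.0005,0,0],[0,0,0.0005,0,0],[0,0,0.0005,0,0]]'
```

```text
time: 11.3
tool_pos: [550.3, 249.2, 388.5]
tcp_rot: [3.141, 0.001, 2.806]
contact_force: [-1.2, 0.9, 9.8]
grip_width: 45.5
finger_force: 30.0
time: 11.55
tool_pos: [550.3, 249.2, 388.0]
tcp_rot: [3.141, 0.001, 2.806]
contact_force: [-1.3, 1.3, 9.2]
grip_width: 45.5
finger_force: 30.0
```

```bash
python3 -m inch '[[0,0,0.0005,0,0],[0,0,0.0005,0,0],[0,0,0.0005,0,0]]'
python3 - <<'E'
from h import *
f=[]
for i in range(4): capture("top");f.append(get_obs()["contact_force"][2])
print(np.round(f,2),get_obs()["tool_pos"])
E
```

```text
time: 11.8
tool_pos: [550.3, 249.2, 387.6]
tcp_rot: [3.141, 0.001, 2.806]
contact_force: [-1.7, 1.0, 8.6]
grip_width: 45.6
finger_force: 30.0
[8.83 8.95 8.53 8.63] [550.27781344 249.17593141 387.57541318]
```

```bash
cat > f.py <<'E'
from h import *
f=[]
for i in range(4): capture("top");f.append(get_obs()["contact_force"][2])
print("AVG",np.round(np.mean(f),2),np.round(f,1),get_obs()["tool_pos"][2])
E
python3 -m inch '[[0,0,0.0005,0,0],[0,0,0.0005,0,0],[0,0,0.0005,0,0]]' | head -1; python3 f.py
python3 -m inch '[[0,0,0.0005,0,0],[0,0,0.0005,0,0],[0,0,0.0005,0,0]]' | head -1; python3 f.py
```

```text
time: 12.25
AVG 8.67 [8.7 9.  8.6 8.4] 387.1076546561425
time: 12.7
AVG 9.55 [9.2 9.8 9.9 9.4] 386.83471108780117
```

```bash
python3 -m inch '[[0,0,0.0005,0,0],[0,0,0.0005,0,0],[0,0,0.0005,0,0]]' | head -1; python3 f.py
```

```text
time: 13.15
AVG 10.84 [11.5 10.6 10.5 10.8] 386.5672325768427
```

```bash
python3 -m inch '[[0,0,0.0005,0,0],[0,0,0.0005,0,0],[0,0,0.0005,0,0]]' | head -1; python3 f.py
python3 -m inch '[[0,0,0,0,0],[0,0,0,0,0],[0,0,0,0,0],[0,0,0,0,0],[0,0,0,0,0],[0,0,0,0,0],[0,0,0,0,0],[0,0,0,0,0]]'
python3 -m inch '[[0,0,0,0,0],[0,0,0,0,0],[0,0,0,0,0],[0,0,0,0,0],[0,0,0,0,0],[0,0,0,0,0],[0,0,0,0,0],[0,0,0,0,0]]'; python3 f.py
```

```text
time: 13.6
AVG 12.08 [12.3 12.1 11.6 12.4] 386.2658005017505
time: 14.47
tool_pos: [550.2, 249.2, 386.3]
tcp_rot: [3.14, 0.002, 2.806]
contact_force: [-2.8, 0.7, 11.8]
grip_width: 45.1
finger_force: 30.0
time: 15.13
tool_pos: [550.2, 249.2, 386.3]
tcp_rot: [3.14, 0.002, 2.806]
contact_force: [-3.1, 1.2, 12.3]
grip_width: 45.7
finger_force: 30.0
AVG 12.28 [11.8 12.1 12.9 12.4] 386.2892804807797
```

```bash
python3 -m inch '[[0,0,-0.002,0,0],[0,0,-0.005,0,0],[0,0,-0.008,0,0],[0,0,-0.011,0,0],[0,0,-0.014,0,0],[0,0,-0.017,0,0],[0,0,-0.019,0,0],[0,0,-0.021,0,0]]'
python3 -m inch '[[0,0,-0.002,0,0],[0,0,-0.006,0,0],[0,0,-0.012,0,0],[0,0,-0.02,0,0],[0,0,-0.03,0,0],[0,0,-0.038,0,0],[0,0,-0.04,0,0],[0,0,-0.04,0,0]]'
python3 -m inch '[[0,0,0,0,0],[0,0,0,0,0],[0,0,0,0,0]]'; python3 d.py 575.3 -204.4 447
python3 - <<'E'
from fit import *
s=capture("scene");q=proj(s,[(551,249,140)])[0].astype(int)
c=s["color"][:,:,::-1].copy()
cv2.imwrite("pics/g.png",cv2.resize(c[q[1]-80:q[1]+60,q[0]-70:q[0]+70],(600,600),interpolation=cv2.INTER_CUBIC))
m=near(s,"cheese",(551,249,90));print(fit([(s,m)],lambda v:cyl(v[0],v[1],55,72,108),[549,249],[5,5]))
E
```

```text
time: 16.0
tool_pos: [550.3, 249.0, 405.4]
tcp_rot: [-3.141, -0.001, 2.806]
contact_force: [0.2, 0.2, -1.5]
grip_width: 45.4
finger_force: 30.0
time: 16.67
tool_pos: [550.3, 249.1, 447.0]
tcp_rot: [3.14, 0.002, 2.806]
contact_force: [0.4, -0.2, -2.8]
grip_width: 45.6
finger_force: 30.0
time: 16.92
tool_pos: [550.2, 249.0, 445.2]
tcp_rot: [-3.141, -0.001, 2.806]
contact_force: [-0.2, 0.1, -3.2]
grip_width: 45.5
finger_force: 30.0
t 16.92 [550.2 249.  445.2] [-3.1410e+00 -9.0000e-04  2.8057e+00] tool delta [-173.1 -419.8   -1.8] [ 0.3   0.47  1.22  0.    1.46 -0.94] [-0.18  0.08 -3.19]
(array([546.79, 249.93]), np.float64(0.3))
```

View pics/g.png

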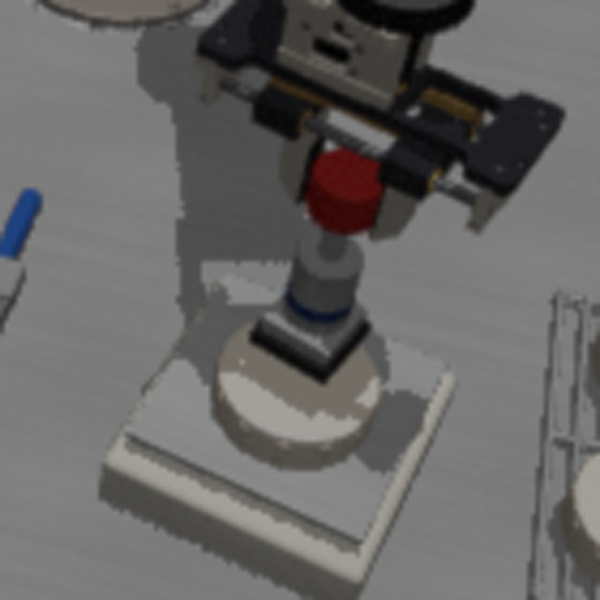

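The cheese (300,400) is still in place on the scale and the stamp hangs upright. Carrying it back to the rest.

```bash
python3 -m inch '[[-0.006,-0.015,0,0,0],[-0.017,-0.041,0,0,0],[-0.029,-0.07,0,0,0],[-0.041,-0.1,0,0,0],[-0.053,-0.13,0,0,0],[-0.065,-0.16,0,0,0],[-0.077,-0.188,0,0,0],[-0.086,-0.21,0,0,0]]'
python3 -m inch '[[-0.012,-0.03,0,0,0],[-0.024,-0.06,0,0,0],[-0.036,-0.09,0,0,0],[-0.048,-0.118,0,0,0],[-0.06,-0.147,0,0,0],[-0.071,-0.174,0,0,0],[-0.08,-0.197,0,0,0],[-0.087,-0.21,0,0,0]]'
python3 -m inch '[[0,0,0,0,0],[0,0,0,0,0],[0,0,0,0,0],[0,0,0,0,0]]'; python3 d.py 575.3 -204.4 303
python3 -m inch '[[0,0,0.015,0,0],[0,0,0.035,0,0],[0,0,0.055,0,0],[0,0,0.075,0,0],[0,0,0.095,0,0],[0,0,0.11,0,0],[0,0,0.12,0,0],[0,0,0.12,0,0]]'
python3 -m inch '[[0,0,0,0,0],[0,0,0,0,0],[0,0,0,0,0]]'; python3 d.py 575.3 -204.4 303
```

```text
time: 17.68
tool_pos: [562.2, 20.2, 445.6]
tcp_rot: [-3.141, 0.0, 2.805]
contact_force: [0.8, 0.0, -2.7]
grip_width: 45.8
finger_force: 30.0
time: 18.35
tool_pos: [574.9, -207.2, 445.3]
tcp_rot: [-3.141, -0.0, 2.804]
contact_force: [-0.4, 0.4, -3.0]
grip_width: 45.5
finger_force: 30.0
time: 18.68
tool_pos: [575.4, -203.2, 445.8]
tcp_rot: [3.141, -0.0, 2.807]
contact_force: [0.6, 1.1, -3.3]
grip_width: 45.2
finger_force: 30.0
t 18.68 [ 575.4 -203.2  445.8] [ 3.1411e+00 -1.0000e-04  2.8073e+00] tool delta [ -0.3  -1.2 142.8] [-0.47  0.48  1.2   0.    1.46 -1.7 ] [ 0.64  1.09 -3.31]
time: 19.35
tool_pos: [575.0, -203.3, 323.6]
tcp_rot: [3.141, -0.004, 2.807]
contact_force: [-0.1, 0.7, -2.4]
grip_width: 45.9
finger_force: 30.0
time: 19.6
tool_pos: [575.6, -204.4, 327.1]
tcp_rot: [-3.141, 0.002, 2.806]
contact_force: [0.3, 0.5, -2.8]
grip_width: 45.6
finger_force: 30.0
t 19.6 [ 575.6 -204.4  327.1] [-3.1414e+00  2.5000e-03  2.8061e+00] tool delta [ 0.2 -0.1 24.1] [-0.47  0.56  1.39  0.    1.19 -1.7 ] [ 0.3   0.47 -2.8 ]
```

```bash
python3 -m inch '[[0,0,0.006,0,0],[0,0,0.012,0,0],[0,0,0.017,0,0],[0,0,0.02,0,0],[0,0,0.022,0,0],[0,0,0.022,0,0],[0,0,0.022,0,0],[0,0,0.022,0,0]]'; python3 f.py
python3 -m inch '[[0,0,0.001,0,0],[0,0,0.001,0,0],[0,0,0.001,0,0]]'|head -1; python3 f.py
```

```text
time: 20.27
tool_pos: [575.3, -204.5, 303.9]
tcp_rot: [3.142, 0.0, 2.806]
contact_force: [-0.4, -0.2, -2.9]
grip_width: 45.5
finger_force: 30.0
AVG -3.12 [-3.4 -3.1 -2.7 -3.3] 303.90451025566597
time: 20.72
AVG -2.48 [-2.  -2.2 -2.5 -3.2] 302.69800391625756
```

```bash
python3 -m inch '[[0,0,0.001,0,0],[0,0,0.001,0,0],[0,0,0.001,0,0]]'|head -1; python3 f.py
```

```text
time: 21.17
AVG 2.94 [2.8 2.9 2.6 3.4] 302.04928846837055
```

```bash
python3 -m inch '[[0,0,-0.0005,0,0],[0,0,-0.0005,0,0],[0,0,-0.0005,0,0]]'|head -1; python3 f.py
python3 -m inch '[[0,0,0,0,0.53],[0,0,0,0,0.56],[0,0,0,0,0.6],[0,0,0,0,0.7],[0,0,0,0,0.85],[0,0,0,0,1],[0,0,0,0,1],[0,0,0,0,1]]'
python3 -m inch '[[0,0,0,0,1],[0,0,0,0,1]]'
python3 -m inch '[[0,0,-0.01,0,1],[0,0,-0.025,0,1],[0,0,-0.045,0,1],[0,0,-0.07,0,1],[0,0,-0.1,0,1],[0,0,-0.13,0,1],[0,0,-0.15,0,1]]'
python3 -m inch '[[0.03,0.02,0,0,1],[0.06,0.05,0,0,1],[0.08,0.08,0,0,1],[0.1,0.1,0,0,1],[0.12,0.12,0,0,1],[0.12,0.12,0,0,1],[0.12,0.12,0,0,1]]'
python3 - <<'E'
from fit import *
s=capture("scene");t=capture("top")
cv2.imwrite("pics/z.png",cv2.resize(np.hstack([s["color"][140:300,100:420],t["color"][90:250,90:410]])[:,:,::-1],(800,200)))
cv2.imwrite("pics/z.png",cv2.resize(np.vstack([s["color"][140:310,90:430],t["color"][90:260,80:420]])[:,:,::-1],(600,600)))
m=near(s,"cheese",(551,249,90));print(fit([(s,m)],lambda v:cyl(v[0],v[1],55,72,108),[549,249],[5,5]))
ms=[(s,red(s,(572,-206,141)))];print("head",fit(ms,lambda v:cyl(v[0],v[1],23,125,157),[572,-206],[8,8]))
E
```

```text
time: 21.62
AVG 2.33 [2.2 2.6 2.1 2.4] 302.2189562059332
time: 22.48
tool_pos: [575.2, -204.5, 302.2]
tcp_rot: [3.142, 0.0, 2.806]
contact_force: [0.1, -0.0, 0.2]
grip_width: 83.9
finger_force: 0.0
time: 22.65
tool_pos: [575.2, -204.4, 302.2]
tcp_rot: [3.142, 0.0, 2.806]
contact_force: [-0.8, -0.4, -0.8]
grip_width: 90.9
finger_force: 0.0
time: 23.23
tool_pos: [575.0, -204.3, 456.4]
tcp_rot: [-3.141, 0.004, 2.806]
contact_force: [1.1, -0.8, 0.5]
grip_width: 91.5
finger_force: 0.0
time: 23.82
tool_pos: [500.9, -50.5, 453.5]
tcp_rot: [3.141, 0.002, 2.808]
contact_force: [0.1, -0.2, 0.8]
grip_width: 92.0
finger_force: 0.0
(array([548.2 , 249.29]), np.float64(0.076))
head (array([ 573.66, -204.59]), np.float64(0.175))
```

View pics/z.png

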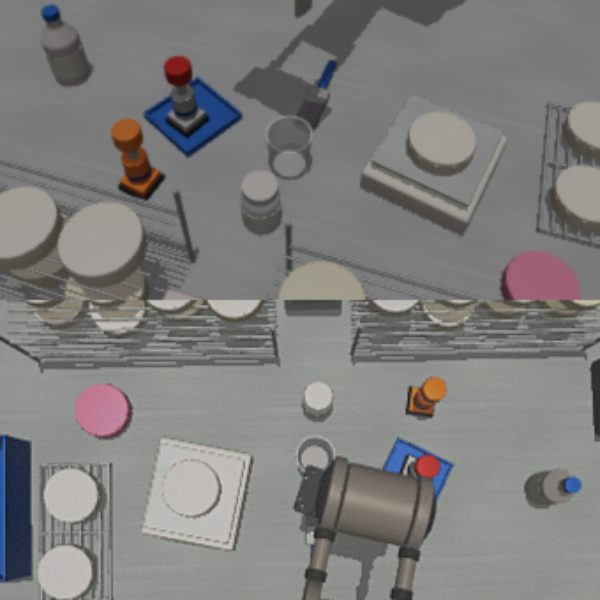

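The stamp is upright in its rest (178,95 in the upper picture), the cheese is in place (440,140), and the other objects look undisturbed. The arm is clear, so I'm handing in.

```bash
python3 -c "
from plant import *
print(close_job())"
```

```text
the job is handed in; nothing more can be done
None
```

I stamped the cheese with the head pushed to the stop for about 1.5 s at about 12 N, below where the deck bottoms out by the force reading. I then returned the stamp upright to its rest and handed the job in at about 24 s; the cheese is in place, the other objects look undisturbed, and no verdict was returned.

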